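# Turn up the lamps of the model house and hold its roof off

## Robot

A 6-joint arm with a two-finger parallel gripper is mounted at the origin on the work surface. World frame = base frame: x ahead of the robot, y to its left, z up, the work surface at z = 0. Lengths are in mm, angles in rad, forces in N, time in s.
With the tool pointing down it reaches from about 300 to 775 mm from the base axis. Payload 14.6 kg.
Tool frame: the origin (TCP) lies between the finger pads; the fingertips stand ahead of it and the grasp point (between the pads) lies 11 mm behind it (manip.finger_overhang is the z of the fingertips in the tool frame, in mm); z points along the fingers, y is the line along which they close (so a half turn about z gives the same grasp; the last joint's range is limited). The gripper opens to 94 mm and grips with 3 to 60 N. Pads are 16 mm wide; open, the fingers measure 119 mm over their backs; the gripper's body (75 mm by 177 mm) begins 78 mm behind the grasp point.
Start: joints at [1.278, 0.3, 1.521, -0, 1.321, -0.067], TCP at [123.135, 536.029, 213.446] pointing down, gripper open.
Joint ranges: [-3.03, 3.03], [-0.79, 2.21], [0.23, 2.52], [-1.04, 4.18], [0, 3.07], [-2.55, 2.55]. Speed limits (rad/s): [2.22, 2.22, 2.57, 3.14, 3.14, 3.14].

## Interface

Orientations are given as [roll, pitch, yaw] about the fixed x, y, z axes, in that order (R = Rz(yaw) Ry(pitch) Rx(roll)).
In Python, from cell import manip gives the robot as it stands.
- The arm moves only by the tool jog_arm, never from a script. Its argument "series" is a list of rows, each a list of 7 numbers: the shift along the world's x, y, z as a fraction of full scale, then the turn, a rotation vector about the world's x, y, z as a fraction of full scale, then the closure, from 0 (fully open) to 1 (shut). In form: [[dx, dy, dz, wx, wy, wz, fingers], ...]. A call has 1 to 8 rows; each row is the pose to reach, as a shift and turn from the pose commanded when the call began; what a row does not reach only later rows make up. Full scale, the value 1, is 120 mm for a shift and 90 degrees for a turn. A row lasts 1/12 s, in which the tool goes at most 41.7 mm and 7.16 degrees, less where a joint would pass 70% of its speed; a pose out of reach is approached as far as the arm can. A call with a number of a shift or a turn outside -1 to 1 is refused whole. A call with a gripper value outside its range is refused whole. The fingers move at their own pace and stop on an object; "grip_force" is the grip in N (left out, the last holds). Time passes only in rows, so rows that repeat a pose let the fingers close. It gives the time, the measured TCP pose, the force, the opening and the grip force at its end, in the units of the state.
- manip.read_state(): the state, without advancing time (a new reading comes with each control period).
- manip.camera(name): name is "scene" or "top" or "wrist"; returns a dict with "frame" (400x640x3 uint8, red, green, blue), "vfov" (degrees; the focal length in pixels is half the picture's height over the tangent of half this angle, whatever the lens; pixels are square), "cx", "cy" (the principal point, pixels), "R" (3x3) and "t" (3): a world point X has camera coordinates R X + t; the wrist camera has in their place "hand_eye" (4x4, takes a point from camera to tool coordinates, whose origin is the TCP and whose axes are the flange's). Camera axes: x right, y down, z forward; pixel columns grow to the right and rows downward; lengths in mm; the calibration is good to about 2 mm. A picture is of the moment at which its call begins: read the wrist's pose just before it. There is no depth.
- manip.sign_off(): hands the job in; it is judged then, once.
The state is a dict: "clock": time; "joints": joint angles; "qd": joint speeds; "effort": joint torques, N m; "eef_pos": TCP position; "eef_rot": TCP orientation; "wrist_force": force on the tool from outside, world axes, zero at the start; "moment": the same for the moment, N m; "finger_gap": finger opening in mm; "finger_force": force on a finger pad.
Only numpy, scipy, OpenCV 4.12 (cv2) and the standard library are available. Lean on these libraries where they do the work, as an engineer would, in place of code of your own. Each camera call takes 0.05 s, during which the arm holds its last target. There are 200 camera calls.

## Task

I want to look at the lamps inside the plaster model house: turn the pointer knob on its baseboard clockwise until the nose points at the long test mark on the plate, and let go of it. Then take the flat roof by its chimney, lift it straight up off the walls and hold it there, level and still, about 8 cm above the walls and over the house, with the little clay jar still standing on it. Finish while holding the roof like that (do not put it down), and leave everything else on the board and the table as it stands.

Things in the scene. Friction and masses are not known exactly. Their poses are not given: they have to be found in the camera images.
- model: fixed baseboard 300 (x) by 460 (y) mm, top 45 mm above the table. Origin under its centre; x points from its front edge away from the robot, y left, z up. On it a white house, 200 (x) by 170 (y) mm, walls 10 mm thick with tops 165 mm above the table, centre at x 20, y 90 mm; near the front right corner the lamp dimmer on an aluminium plate 106 mm square, axis at x -85, y -155 mm
- wall_top (a point): point on the fixed house: middle of the house in plan, at the height of its wall tops (165 mm above the table); axes as the baseboard's
- dimmer (a joint): angle of the dimmer knob, rad: 0 at the off stop, grows as it is turned clockwise seen from above, up to 4.71; the nose is exactly on the long test mark at 1.571. It has stiff friction (0.04 N m), no spring, and stays where it is left.
- knob_grip (a point): on the axis of the black dimmer knob, 11 mm below the top of its grip bar, 65 mm above the table. Skirt disc 48 mm across (top 54 mm above the table), on it an upright grip bar 44 mm long, 12 mm wide, 22 mm high (top 76 mm above the table). x points along the bar to its nose, the end with the white line; z up
- knob_nose (a point): the nose of the knob's bar, 27 mm from the axis at the height of knob_grip
- test_mark (a point): middle of the long thick black tick on the dimmer's plate, 37 mm from the knob's axis (short thin ticks stand all round at 22.5 degree steps; only this one is long and thick); 47 mm above the table. From the axis it lies 45 degrees to the left (counterclockwise) of the baseboard's +x
- roof: loose flat roof, 220 (x) by 190 (y) mm, about 0.36 kg (0.27 to 0.45), with low parapet and chimney. Origin: middle of the underside of its 8 mm slab, which rests on the wall tops (so it starts at wall_top); axes as the baseboard's. Parapet top 22 mm above the origin. A batten frame 170 x 140 mm reaches 12 mm down inside the walls, 5 mm play. Its weight acts within 4 mm of the origin in plan
- chimney (a point): point on the chimney's axis, good to grip, 46 mm above the roof's origin and 25 mm from it along the roof's +x; axes as the roof's. Chimney flat sided, 32 (x) by 26 (y) mm, from 8 to 68 mm above the roof's origin; on top a round chimney pot 20 mm across, 14 mm high
- clay_jar: loose little clay jar, 28 mm across, foot 18 mm, 34 mm high, 30 g, standing on the roof slab in the half away from the chimney (roof x -80 to -55 mm, y -55 to 55 mm); origin under its centre
- well: small round grey stone draw-well model, loose, 52 mm across and 60 mm high, on the baseboard; origin under its centre
- tree: little model tree, loose, 100 mm high, foot 44 mm across, on the baseboard; origin under its foot
- trough: grey open water trough, loose, 28 x 55 x 18 mm, on the baseboard in front of the house; origin under its centre
- paint_jar_a: closed paint jar, loose, 60 mm across, 75 mm high, on the table; origin under its centre
- paint_jar_b: smaller closed paint jar, loose, 52 mm across, 65 mm high, on the table; origin under its centre
- glue_bottle: white glue bottle, loose, 56 mm across, 150 mm high, on the table; origin under its centre
- tape_roll: roll of paper tape lying flat, loose, 90 mm across, 40 mm high, on the table; origin under its centre
- paint_brush: paint brush, loose, 200 mm long, lying on the table; origin at its middle

How it is judged (in metres and radians):
On the way, in this order (a step that is already met when the one before it is completed fails the run):
1. the knob's nose is on the long test mark (within 0.17 rad) and the knob is let go, with the roof still on the walls (value of joint dimmer between 1.401 and 1.741 rad and contact force between the fingers and model below 0.05 N and z of roof in the frame of wall_top below 0.006 m), for 0.2 s.
2. the roof is lifted level, more than 50 mm clear of the walls (z of roof in the frame of wall_top between 0.05 and 0.13 m and horizontal distance between roof and wall_top below 0.04 m and angle between roof's own z axis and vertical below 0.07 rad and contact force between roof and model below 0.05 N), for 0.2 s.
At the end, for the whole second after the job is handed in: The roof is held by the robot 50 to 130 mm above the wall tops, within 40 mm of the middle of the house in plan, level within 0.07 rad, still (20 mm/s, 0.1 rad/s), touching neither house nor board; the clay jar stands upright on it; the knob is within 0.17 rad of the test mark (all of step 2 and angle between clay_jar's own z axis and vertical below 0.2 rad and z of clay_jar in the frame of roof between 0.003 and 0.02 m and value of joint dimmer between 1.401 and 1.741 rad and contact force between roof and the fingers above 1 N and linear speed of roof below 0.02 m/s and angular speed of roof below 0.1 rad/s); the arm keeps its last pose, push and grip.
It fails at once if the clay jar is upset or falls off the roof (angle between clay_jar's own z axis and vertical above 0.5 rad or z of clay_jar in the frame of roof below -0.005 m).
It fails at once if the roof is tipped by more than 0.25 rad (angle between roof's own z axis and vertical above 0.25 rad).
It fails at once if something else on the board or the table is pushed more than 25 mm from its place (distance of any of well, tree, trough, paint_jar_a, paint_jar_b, glue_bottle, tape_roll, paint_brush from where it was at the start of the episode above 0.025 m).
It also fails if it takes over 58 s, if anything falls off the work surface, if the arm or the gripper's body presses on something with over 40 N, if the wrist force passes 120 N, or if a joint passes its speed limit or range.

## Working session

There is one attempt and no reset: what is moved stays moved. The work goes in short steps, Python scripts to look and compute and a tool call to move; the robot and the scene stay as the last step left them, time stands still between calls to the robot, and variables do not carry over. Pictures are saved under pics/ and viewed, at most 10 in all, crops included, and the job is handed in when it is done.

Besides the shell and the picture viewer there is one more tool, called after "Call:" in YAML: its name, and indented under it one key for each argument. jog_arm: Moves the arm, as the interface text tells. Its arguments: {"type":"object","properties":{"series":{"type":"array"},"grip_force":{"type":"number"}},"required":["series"]}

```bash
mkdir -p pics
cat > h.py <<'E'
import numpy as np, cv2
from cell import manip
def cam(n):
    c=manip.camera(n); f=200/np.tan(np.radians(c["vfov"])/2)
    return c,f
def ray(c,u,v,z):
    f=200/np.tan(np.radians(c["vfov"])/2); R=np.array(c["R"]);t=np.array(c["t"])
    d=R.T@np.array([(u-c["cx"])/f,(v-c["cy"])/f,1]); o=-R.T@t
    return o+d*(z-o[2])/d[2]
def proj(c,X):
    f=200/np.tan(np.radians(c["vfov"])/2); p=np.array(c["R"])@np.array(X,float)+np.array(c["t"])
    return c["cx"]+f*p[0]/p[2], c["cy"]+f*p[1]/p[2]
def save(c,n): cv2.imwrite("pics/"+n,c["frame"][:,:,::-1])
E
python3 - <<'E'
from h import *
for n in("top","scene"):
    c,f=cam(n); save(c,n+"0.png"); R=np.array(c["R"]);print(n,f,-R.T@np.array(c["t"]),R.round(3).tolist())
    np.savez(n+"0.npz",**{k:np.array(v) for k,v in c.items()})
print(manip.read_state(),manip.finger_overhang)
E
```

```text
top 429.8778299795073 [ 358.01048086   -2.98545945 1304.34975015] [[0.021, -1.0, -0.008], [-0.991, -0.02, -0.13], [0.13, 0.011, -0.992]]
scene 372.9878207925919 [1152.3326684   656.05314481  786.60518132] [[-0.72, 0.694, 0.009], [0.396, 0.421, -0.816], [-0.57, -0.584, -0.578]]
{'clock': 0.1, 'joints': array([ 1.27840976e+00,  3.00398784e-01,  1.52147827e+00,  2.18541594e-05,
        1.32069684e+00, -6.65764451e-02]), 'qd': array([-0.00023237, -0.00254213, -0.00273603, -0.0008609 , -0.00121959,
        0.0029454 ]), 'effort': array([-1.05719395e-03, -5.32639790e+01, -3.53291488e+01,  7.09247100e-02,
        2.34524725e-02, -6.57832402e-05]), 'eef_pos': array([123.06701778, 535.83941287, 212.96948502]), 'eef_rot': array([-3.14061500e+00, -8.64011927e-05,  2.91577707e+00]), 'wrist_force': array([0.22509471, 0.04143064, 0.30777282]), 'moment': array([-0.05576721, -0.00177575,  0.03090835]), 'finger_force': 0.0, 'finger_gap': 94.01376586900555} 8.0
```

View pics/top0.png

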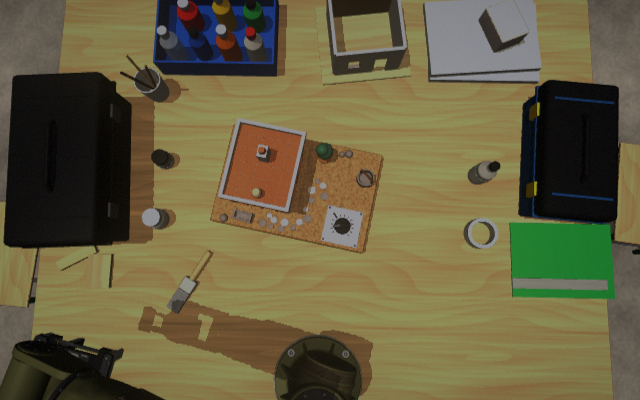

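View pics/scene0.png

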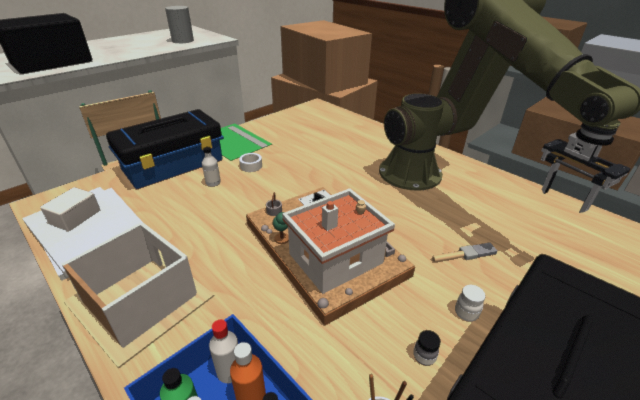

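Run:
```python
from h import *
c=dict(np.load("top0.npz")); im=c["frame"]
a=cv2.resize(im[110:260,205:395],None,fx=4,fy=4,interpolation=cv2.INTER_CUBIC)
cv2.imwrite("pics/crop.png",a[:,:,::-1])
hsv=cv2.cvtColor(im,cv2.COLOR_RGB2HSV)
def big(m,x0,x1,y0,y1):
    k=np.zeros_like(m);k[y0:y1,x0:x1]=m[y0:y1,x0:x1]
    cs,_=cv2.findContours(k,cv2.RETR_EXTERNAL,cv2.CHAIN_APPROX_NONE); return max(cs,key=cv2.contourArea)
w=((hsv[...,1]<60)&(hsv[...,2]>120)).astype(np.uint8)
for n,b,z in(("parapet",(215,310,115,215),187),("plate",(315,372,200,252),46)):
    k=big(w,*b); P=np.array([ray(c,*p[0],z)[:2] for p in k],np.float32)
    r=cv2.minAreaRect(P); print(n,r, cv2.minAreaRect(k))
```

```text
parapet ((596.0771484375, 158.69271850585938), (189.11215209960938, 221.6810760498047), 79.08922576904297) ((261.42352294921875, 164.0941162109375), (71.80398559570312, 82.6505126953125), 12.52880859375)
plate ((444.94036865234375, -61.947452545166016), (105.89173126220703, 105.85575103759766), 79.0104751586914) ((341.773193359375, 226.0585174560547), (36.31837844848633, 36.108848571777344), 12.094758033752441)
```

View pics/crop.png

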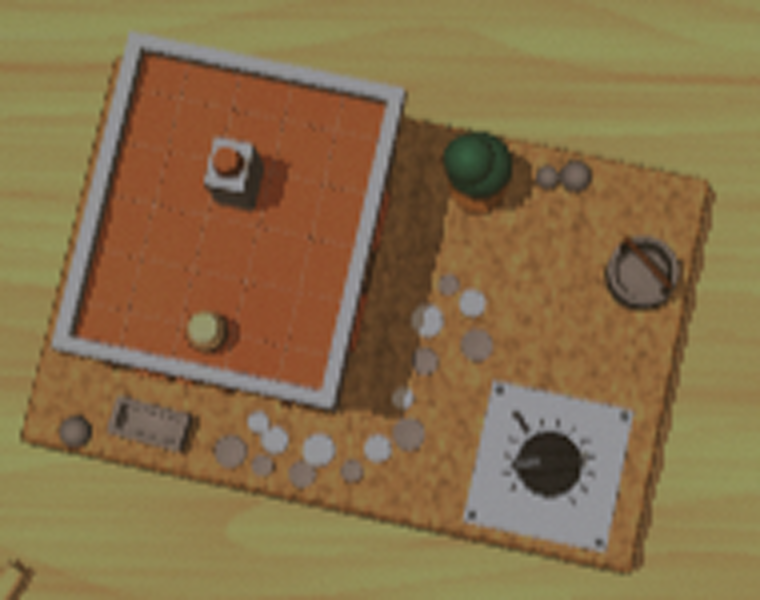

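Crop: the roof, chimney (230,165), clay jar (205,332), knob (549,463) with nose pointing left, and the long mark at (520,420) are all clear. Plate and parapet fits agree (board yaw about -11°, knob at 445,-62, house centre at 596,159).

Call:
jog_arm:
  series:
    - [0.54,-1,0,0,0,-0.16,0]
    - [0.54,-1,0,0,0,-0.16,0]
    - [0.54,-1,0,0,0,-0.16,0]
    - [0.54,-1,0,0,0,-0.16,0]
    - [0.54,-1,0,0,0,-0.16,0]

```text
clock: 0.52
eef_pos: [188.9, 414.3, 213.7]
eef_rot: [3.141, 0.0, 2.662]
wrist_force: [0.7, -0.6, 0.0]
finger_gap: 93.9
finger_force: 0.0
```

Call:
jog_arm:
  series:
    - [0.54,-1,0,0,0,-0.16,0]
    - [0.54,-1,0,0,0,-0.16,0]
    - [0.54,-1,0,0,0,-0.16,0]
    - [0.54,-1,0,0,0,-0.16,0]
    - [0.54,-1,0,0,0,-0.16,0]

```text
clock: 0.93
eef_pos: [253.7, 295.2, 213.7]
eef_rot: [3.141, 0.0, 2.411]
wrist_force: [-0.3, 0.1, 0.5]
finger_gap: 93.8
finger_force: 0.0
```

Call:
jog_arm:
  series:
    - [0.54,-1,0,0,0,-0.16,0]
    - [0.54,-1,0,0,0,-0.16,0]
    - [0.54,-1,0,0,0,-0.16,0]
    - [0.54,-1,0,0,0,-0.16,0]
    - [0.54,-1,0,0,0,-0.16,0]

```text
clock: 1.35
eef_pos: [318.7, 175.5, 213.5]
eef_rot: [3.142, -0.0, 2.159]
wrist_force: [-0.4, 0.8, 1.0]
finger_gap: 93.9
finger_force: 0.0
```

Call:
jog_arm:
  series:
    - [0.54,-1,0,0,0,-0.16,0]
    - [0.54,-1,0,0,0,-0.16,0]
    - [0.54,-1,0,0,0,-0.16,0]
    - [0.54,-1,0,0,0,-0.16,0]
    - [0.54,-1,0,0,0,-0.16,0]

```text
clock: 1.77
eef_pos: [383.5, 55.8, 213.2]
eef_rot: [-3.141, -0.0, 1.909]
wrist_force: [0.3, 0.1, 0.1]
finger_gap: 94.2
finger_force: 0.0
```

Call:
jog_arm:
  series:
    - [0.5,-1,0,0,0,-0.16,0]
    - [0.5,-1,0,0,0,-0.16,0]
    - [0.5,-1,0,0,0,-0.16,0]
    - [0.5,-1,0,0,0,-0.16,0]
    - [0.5,-1,0,0,0,-0.16,0]
    - [0.5,-1,0,0,0,-0.16,0]

```text
clock: 2.27
eef_pos: [442.4, -62.0, 213.1]
eef_rot: [-3.141, -0.001, 1.661]
wrist_force: [-0.3, 0.2, -0.0]
finger_gap: 93.8
finger_force: 0.0
```

```bash
cat >> h.py <<'E'
from scipy.spatial.transform import Rotation as Ro
def wcam():
    s=manip.read_state(); c=dict(manip.camera("wrist")); he=np.array(c["hand_eye"])
    Rt=Ro.from_euler("xyz",s["eef_rot"]).as_matrix(); T=np.eye(4);T[:3,:3]=Rt;T[:3,3]=s["eef_pos"]
    M=np.linalg.inv(T@he); c["R"]=M[:3,:3];c["t"]=M[:3,3]; return c,s
def rect(c,x0,y0,z,half,sc):  # world map: right=-y, up=+x, sc px/mm
    n=2*half*sc; q=np.float32([[0,0],[n,0],[n,n],[0,n]])
    W=[(x0+half,y0+half),(x0+half,y0-half),(x0-half,y0-half),(x0-half,y0+half)]
    p=np.float32([proj(c,(*w,z)) for w in W]); return cv2.warpPerspective(c["frame"],cv2.getPerspectiveTransform(p,q),(n,n))
E
python3 - <<'E'
from h import *
c,s=wcam(); save(c,"w1.png"); print(c["vfov"],[proj(c,(445,-62,z)) for z in(47,76)])
a=rect(c,445,-62,76,60,5);b=rect(c,445,-62,47,60,5)
cv2.imwrite("pics/r1.png",cv2.resize(np.hstack([a,b]),(800,400))[:,:,::-1])
E
```

```text
69.49161857370575 [(np.float64(318.20961432682725), np.float64(188.81874147417173)), (np.float64(318.3427208562082), np.float64(194.69681168205105))]
```

View pics/r1.png

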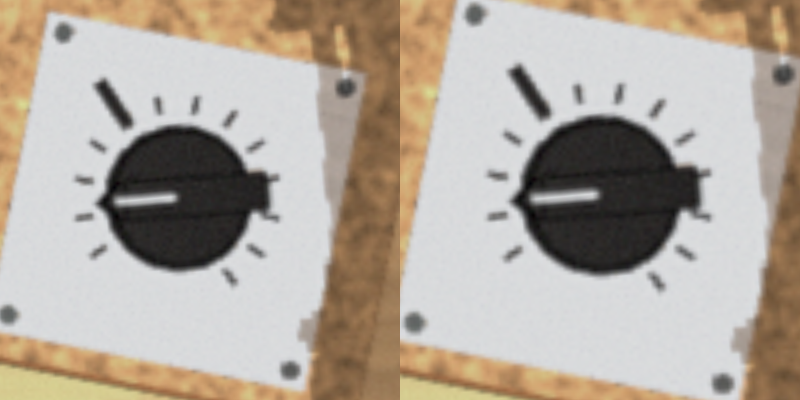

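The rectified view (z=76 at left) shows the knob axis near (195,196), the nose at about 94° in world and the mark at about 34°, so the turn is about -60°.

Call:
jog_arm:
  series:
    - [0.03,0.007,-0.5,0,0,-0.01,0.6]
    - [0.03,0.007,-1,0,0,-0.01,0.6]
    - [0.03,0.007,-1,0,0,-0.01,0.6]
    - [0.03,0.007,-1,0,0,-0.01,0.6]
    - [0.03,0.007,-1,0,0,-0.01,0.6]
    - [0.03,0.007,-1,0,0,-0.01,0.6]
  grip_force: 25

```text
clock: 2.82
eef_pos: [446.9, -62.4, 95.7]
eef_rot: [3.139, 0.001, 1.645]
wrist_force: [0.9, 0.4, -0.3]
finger_gap: 57.1
finger_force: 0.0
```

Call:
jog_arm:
  series:
    - [0,0,-0.1,0,0,0,0.6]
    - [0,0,-0.23,0,0,0,0.6]
    - [0,0,-0.23,0,0,0,0.6]
    - [0,0,-0.23,0,0,0,0.6]

```text
clock: 3.15
eef_pos: [446.7, -63.0, 67.6]
eef_rot: [3.14, 0.001, 1.644]
wrist_force: [-0.0, 0.0, 1.4]
finger_gap: 38.0
finger_force: 0.0
```

Call:
jog_arm:
  series:
    - [0,0,0,0,0,0,1]
    - [0,0,0,0,0,0,1]
    - [0,0,0,0,0,0,1]
    - [0,0,0,0,0,0,1]
    - [0,0,0,0,0,0,1]
    - [0,0,0,0,0,0,1]

```text
clock: 3.65
eef_pos: [445.8, -63.2, 66.4]
eef_rot: [-3.141, 0.0, 1.643]
wrist_force: [-4.5, -0.3, 7.3]
finger_gap: 11.9
finger_force: 25.0
```

Call:
jog_arm:
  series:
    - [0,0.012,0,0,0,-0.06,1]
    - [0,0.012,0,0,0,-0.12,1]
    - [0,0.012,0,0,0,-0.18,1]
    - [0,0.012,0,0,0,-0.24,1]
    - [0,0.012,0,0,0,-0.3,1]
    - [0,0.012,0,0,0,-0.36,1]
    - [0,0.012,0,0,0,-0.42,1]
    - [0,0.012,0,0,0,-0.42,1]

```text
clock: 4.32
eef_pos: [445.4, -62.9, 66.3]
eef_rot: [-3.142, 0.002, 0.978]
wrist_force: [-9.6, -10.6, 10.1]
finger_gap: 11.8
finger_force: 25.0
```

Call:
jog_arm:
  series:
    - [0,0,0,0,0,-0.06,1]
    - [0,0,0,0,0,-0.12,1]
    - [0,0,0,0,0,-0.18,1]
    - [0,0,0,0,0,-0.25,1]
    - [0,0,0,0,0,-0.25,1]
    - [0,0,0,0,0,-0.25,1]

```text
clock: 4.82
eef_pos: [445.2, -62.7, 66.3]
eef_rot: [3.141, 0.002, 0.59]
wrist_force: [-10.7, -9.2, 11.0]
finger_gap: 11.7
finger_force: 25.0
```

Call:
jog_arm:
  series:
    - [0,0,0,0,0,0,0.6]
    - [0,0,0,0,0,0,0.6]
    - [0,0,0,0,0,0,0.6]
    - [0,0,0,0,0,0,0.6]
    - [0,0,0.05,0,0,0,0.6]
    - [0,0,0.3,0,0,0,0.6]
    - [0,0,0.6,0,0,0,0.6]
    - [0,0,1,0,0,0,0.6]

```text
clock: 5.48
eef_pos: [445.0, -61.4, 180.4]
eef_rot: [-3.14, 0.002, 0.591]
wrist_force: [0.4, 0.1, -0.8]
finger_gap: 37.6
finger_force: 0.0
```

Call:
jog_arm:
  series:
    - [0,0,0.3,0,0,0,0]
    - [0,0,0.3,0,0,0,0]
    - [0,0,0.3,0,0,0,0]
    - [0,0,0.3,0,0,0,0]
    - [0,0,0.3,0,0,0,0]

```text
clock: 5.9
eef_pos: [445.4, -61.5, 214.3]
eef_rot: [-3.14, 0.002, 0.591]
wrist_force: [0.6, -0.5, -0.8]
finger_gap: 67.4
finger_force: 0.0
```

Run:
```python
from h import *
c,s=wcam(); print(s["eef_pos"],s["eef_rot"],s["joints"])
a=rect(c,446,-61,76,50,5);b=rect(c,446,-61,47,50,5)
cv2.imwrite("pics/r2.png",cv2.resize(np.hstack([a,b]),(800,400))[:,:,::-1])
```

```text
[445.40056182 -61.54094842 214.3302023 ] [-3.13997434e+00  1.51848108e-03  5.91084330e-01] [-2.18800157e-01  7.46636699e-02  1.78636716e+00  1.69633314e-05
  1.28278093e+00  7.60908232e-01]
```

View pics/r2.png

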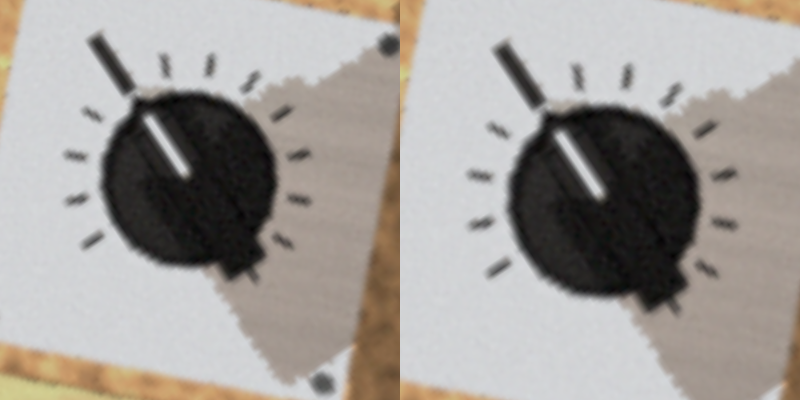

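The nose line now lies within about 3° of the long mark. Next, the roof.

Call:
jog_arm:
  series:
    - [0,0,0.75,0,0,0.17,0]
    - [0,0,0.75,0,0,0.17,0]
    - [0,0,0.75,0,0,0.17,0]
    - [0,0,0.75,0,0,0.17,0]

```text
clock: 6.28
eef_pos: [446.6, -61.8, 307.1]
eef_rot: [3.139, -0.002, 0.859]
wrist_force: [-0.6, -0.5, -0.4]
finger_gap: 93.4
finger_force: 0.0
```

Call:
jog_arm:
  series:
    - [0.73,0.9,0,0,0,0.17,0.3]
    - [0.73,0.9,0,0,0,0.17,0.3]
    - [0.73,0.9,0,0,0,0.17,0.3]
    - [0.73,0.9,0,0,0,0.17,0.3]
    - [0.73,0.9,0,0,0,0.17,0.3]

```text
clock: 6.7
eef_pos: [534.3, 48.7, 302.0]
eef_rot: [-3.137, 0.002, 1.126]
wrist_force: [-0.3, -0.2, -0.6]
finger_gap: 66.7
finger_force: 0.0
```

Call:
jog_arm:
  series:
    - [0.73,0.9,0,0,0,0.16,0.42]
    - [0.73,0.9,0,0,0,0.16,0.42]
    - [0.73,0.9,0,0,0,0.16,0.42]
    - [0.73,0.9,0,0,0,0.16,0.42]
    - [0.73,0.9,0,0,0,0.16,0.42]
    - [0.73,0.9,0,0,0,0.16,0.42]
    - [0.73,0.9,0,0,0,0.16,0.42]

```text
clock: 7.28
eef_pos: [620.6, 153.1, 304.7]
eef_rot: [-3.14, 0.001, 1.375]
wrist_force: [-0.1, -0.7, 0.1]
finger_gap: 54.5
finger_force: 0.0
```

Run:
```python
from h import *
c,s=wcam(); print(s["eef_pos"],s["eef_rot"],s["wrist_force"])
a=rect(c,621,154,233,40,10);b=rect(c,596,159,187,125,4)
cv2.imwrite("pics/r3.png",np.hstack([cv2.resize(a,(400,400)),cv2.resize(b,(400,400))])[:,:,::-1])
```

```text
[620.59170554 153.08478932 304.69279626] [-3.14033400e+00  6.94645991e-04  1.37478007e+00] [-0.09092174 -0.72102943  0.07661529]
```

View pics/r3.png

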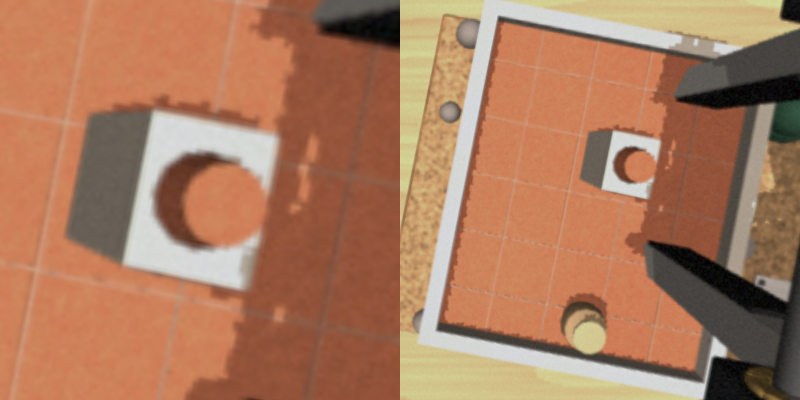

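Call:
jog_arm:
  series:
    - [0.003,0.007,-0.2,0,0,0,0.42]
    - [0.003,0.007,-0.4,0,0,0,0.42]
    - [0.003,0.007,-0.6,0,0,0,0.42]
    - [0.003,0.007,-0.75,0,0,0,0.42]
    - [0.003,0.007,-0.87,0,0,0,0.42]
    - [0.003,0.007,-0.87,0,0,0,0.42]
    - [0.003,0.007,-0.87,0,0,0,0.42]
  grip_force: 20

```text
clock: 7.92
eef_pos: [621.2, 154.2, 201.5]
eef_rot: [-3.141, 0.0, 1.375]
wrist_force: [-0.8, 0.4, 1.1]
finger_gap: 54.6
finger_force: 0.0
```

Call:
jog_arm:
  series:
    - [0,0,0,0,0,0,0.6]
    - [0,0,0,0,0,0,0.64]
    - [0,0,0,0,0,0,0.67]
    - [0,0,0,0,0,0,0.7]
    - [0,0,0,0,0,0,0.75]
    - [0,0,0,0,0,0,1]
    - [0,0,0,0,0,0,1]
    - [0,0,0,0,0,0,1]

```text
clock: 8.58
eef_pos: [621.6, 155.1, 201.9]
eef_rot: [3.141, -0.0, 1.376]
wrist_force: [-2.8, -0.4, 6.1]
finger_gap: 31.7
finger_force: 20.0
```

Call:
jog_arm:
  series:
    - [0,0,0,0,0,0,1]
    - [0,0,0,0,0,0,1]
    - [0,0,0,0,0,0,1]
    - [0,0,0,0,0,0,1]
  grip_force: 55

```text
clock: 8.92
eef_pos: [621.6, 155.2, 201.9]
eef_rot: [3.141, -0.0, 1.376]
wrist_force: [-1.6, -1.0, 5.7]
finger_gap: 31.7
finger_force: 55.0
```

Call:
jog_arm:
  series:
    - [0,0,0.01,0,0,0,1]
    - [0,0,0.03,0,0,0,1]
    - [0,0,0.05,0,0,0,1]
    - [0,0,0.07,0,0,0,1]
    - [0,0,0.09,0,0,0,1]
    - [0,0,0.11,0,0,0,1]
    - [0,0,0.13,0,0,0,1]
    - [0,0,0.15,0,0,0,1]

```text
clock: 9.58
eef_pos: [621.5, 155.2, 219.4]
eef_rot: [3.142, -0.0, 1.376]
wrist_force: [0.3, -0.1, -3.5]
finger_gap: 31.7
finger_force: 55.0
```

Run:
```python
from h import *
c,f=cam("scene")
a=cv2.resize(c["frame"][170:320,235:425],(760,600),interpolation=cv2.INTER_CUBIC)
cv2.imwrite("pics/s2.png",a[:,:,::-1]);s=manip.read_state();print(s["eef_rot"],s["wrist_force"],s["moment"])
```

```text
[ 3.14098213e+00 -2.60488734e-04  1.37638110e+00] [ 0.03894621  0.12015906 -3.67985402] [-0.11237152 -0.02836798  0.00620654]
```

View pics/s2.png

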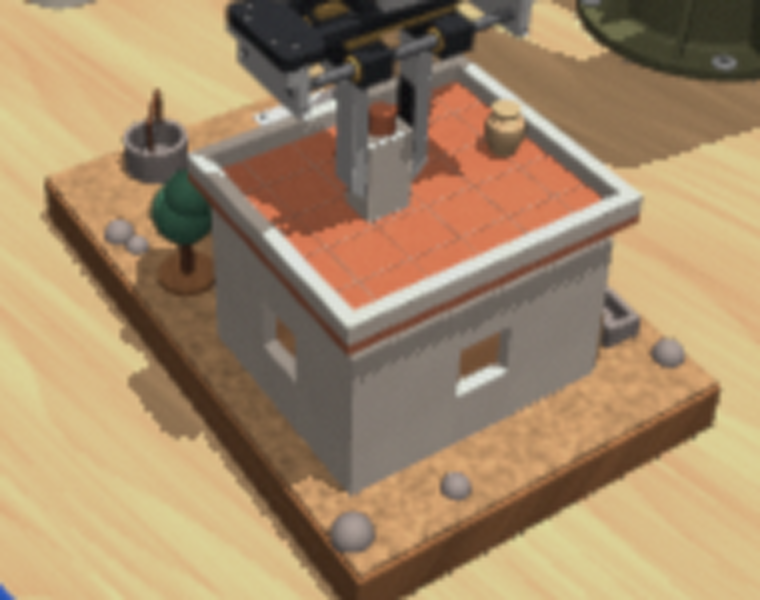

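The roof hangs free and level, the jar (505,125) stands, and the measured weight of 3.7 N fits. I'll keep lifting slowly by 62 mm and let it settle.

Call:
jog_arm:
  series:
    - [0,0,0.02,0,0,0,1]
    - [0,0,0.05,0,0,0,1]
    - [0,0,0.09,0,0,0,1]
    - [0,0,0.13,0,0,0,1]
    - [0,0,0.17,0,0,0,1]
    - [0,0,0.21,0,0,0,1]
    - [0,0,0.24,0,0,0,1]
    - [0,0,0.26,0,0,0,1]

```text
clock: 10.3
eef_pos: [621.6, 155.1, 251.0]
eef_rot: [3.141, -0.0, 1.376]
wrist_force: [-0.4, -0.8, -3.1]
finger_gap: 31.9
finger_force: 55.0
```

Call:
jog_arm:
  series:
    - [0,0,0.02,0,0,0,1]
    - [0,0,0.05,0,0,0,1]
    - [0,0,0.09,0,0,0,1]
    - [0,0,0.13,0,0,0,1]
    - [0,0,0.17,0,0,0,1]
    - [0,0,0.21,0,0,0,1]
    - [0,0,0.24,0,0,0,1]
    - [0,0,0.26,0,0,0,1]

```text
clock: 10.97
eef_pos: [621.6, 155.2, 282.2]
eef_rot: [3.141, -0.0, 1.376]
wrist_force: [0.7, -1.2, -3.0]
finger_gap: 31.6
finger_force: 55.0
```

Call:
jog_arm:
  series:
    - [0,0,0,0,0,0,1]
    - [0,0,0,0,0,0,1]
    - [0,0,0,0,0,0,1]
    - [0,0,0,0,0,0,1]
    - [0,0,0,0,0,0,1]
    - [0,0,0,0,0,0,1]
    - [0,0,0,0,0,0,1]
    - [0,0,0,0,0,0,1]

```text
clock: 11.63
eef_pos: [621.5, 155.2, 281.5]
eef_rot: [-3.142, 0.0, 1.376]
wrist_force: [-0.4, 0.7, -3.4]
finger_gap: 31.9
finger_force: 55.0
```

Run:
```python
from h import *
c,f=cam("scene")
a=cv2.resize(c["frame"][150:320,225:425],(700,595),interpolation=cv2.INTER_CUBIC)
cv2.imwrite("pics/s3.png",a[:,:,::-1]);s=manip.read_state();print(s["eef_pos"],s["eef_rot"],s["wrist_force"],abs(s["qd"]).max())
x=np.array([.982,-.191,0]);y=np.array([.191,.982,0]);o=np.array([596.5,159.5,s["eef_pos"][2]+11-46+22])
for i,j in((110,95),(110,-95),(-110,95),(-110,-95)):
    u,v=proj(c,o+i*x+j*y);print(round((u-225)*3.5),round((v-150)*3.5))
```

```text
[621.49245946 155.15806503 281.5161575 ] [ 3.14159170e+00 -2.72856596e-05  1.37642667e+00] [-0.28575574 -0.30643876 -4.0239097 ] 0.001322875080001111
344 281
195 132
613 168
444 48
```

View pics/s3.png

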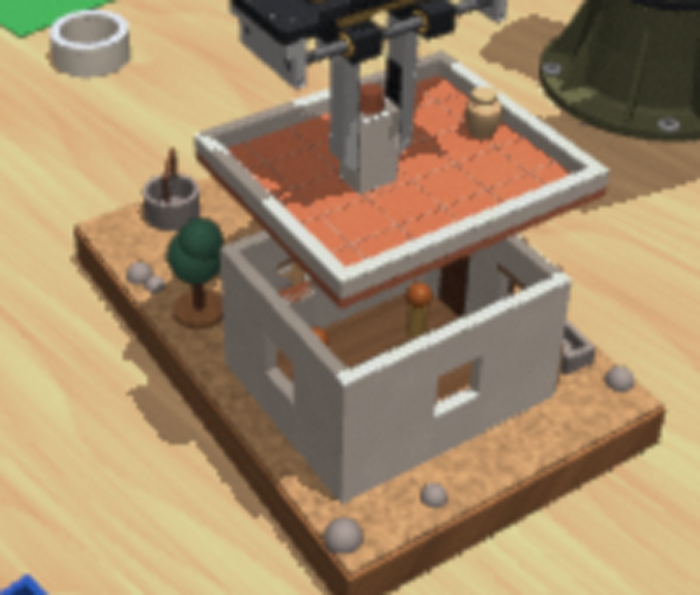

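Run:
```python
from h import *
c=dict(np.load("scene0.npz"));x=np.array([.982,-.191,0]);y=np.array([.191,.982,0]);o=np.array([596.5,159.5,187+18])
for i,j in((110,95),(110,-95),(-110,95),(-110,-95)):
    u,v=proj(c,o+i*x+j*y);print(round((u-235)*4),round((v-170)*4))
```

```text
351 328
188 153
647 195
462 52
```

```bash
python3 -c "
from cell import manip
print(manip.sign_off())"
```

```text
the job is handed in; nothing more can be done
None
```

I handed the job in with the roof held level and still about 80 mm above the walls, the clay jar upright on it and the knob within about 3° of the long test mark; sign-off returned no verdict.

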